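Swing the hold-down arms over the circuit board

ROBOT

A 7-joint arm with a two-finger parallel gripper is mounted at the origin on the work surface. World frame = base frame: x ahead of the robot, y to its left, z up, the work surface at z = 0. Lengths are in m, angles in rad, forces in N, time in s.
With the tool pointing down it reaches from about 0.4 to 0.85 m from the base axis. Payload 10.4 kg.
Tool frame: the origin (TCP) lies on the centre line of the jaws, within the pads' length; the fingertips stand 22 mm ahead of it and the grasp point (between the pads) lies 3 mm ahead of it; z points along the fingers, y is the direction in which the jaws open and shut (so a half turn about z gives the same grasp; the last joint's range is limited). The gripper opens to 85 mm and grips with 20 to 120 N. Pads are 22 mm wide; open, the fingers measure 114 mm over their backs; the gripper's body (76 mm by 85 mm) begins 54 mm behind the grasp point. The pads swing forward as they close: fully open they stand 13 mm farther back than shut.
Start: joints at [1.253, 0.332, -0.065, 1.46, 0.022, 1.35, -0.088], TCP at [0.182, -0.598, 0.253] pointing down, gripper open.
Joint ranges: [-2.6, 2.6], [-0.5, 2.12], [-1.47, 1.34], [0.16, 2.42], [-1.27, 4.41], [0.06, 2.06], [-2.6, 2.6]. Speed limits (rad/s): [2.22, 2.22, 2.79, 2.79, 3.14, 3.14, 3.14].

INTERFACE

Orientations are given as a unit quaternion [x, y, z, w].
In Python, from workcell import manip gives the robot as it stands. The module is installed in compiled form; this text tells all that it offers.
- The arm moves only by the shell command python3 -m crank 'ROWS' [FORCE]. ROWS is JSON, a list of rows, each a list of 3 entries, a list of its own where there are three numbers: the opening, from -1 (shut) to 1 (fully open), then the shift along the tool's x, y, z normalised to -1 to 1, where 1 is 80 mm, then the turn, a rotation vector about the tool's x, y, z normalised to -1 to 1, where 1 is pi/4 rad. In form: [[jaw, [tx, ty, tz], [ax, ay, az]], ...]. A call has exactly 5 rows; each row shifts and turns the commanded pose from where the row before left it, along the tool's axes as they then stand; what a row does not reach is not made up. A row lasts 1/10 s, in which the tool goes at most 50 mm and 8.59 degrees, less where a joint would pass 70% of its speed; a pose out of reach is approached as far as the arm can. A call with a number of a shift or a turn outside -1 to 1 is refused whole. A call with a gripper value outside its range is refused whole. The fingers move at their own pace and stop on an object; FORCE is the grip in N (left out, the last holds). Time passes only in rows, so rows that do not move let the fingers close, or fill a call up. It gives the time, the measured TCP pose, the force and the opening at its end, in the units of the state.
- manip.get_obs(): the state, without advancing time (a new reading comes with each control period).
- manip.camera(name): name is "scene" or "top"; returns the picture (420x560x3 uint8, blue, green, red); there is no depth.
- manip.camera_info(name): a dict with "K" (3x3 intrinsics, pixels), "k1" (the pictures are not rectified: a ray, as slopes to the right and down, at radius r is drawn at 1 + k1 r^2 times it, then the intrinsics apply), "camera_from_world" (4x4, takes a point from world to camera coordinates). Camera axes: x right, y down, z forward; pixel columns grow to the right and rows downward; lengths in m; the calibration is good to about 2 mm. A picture is of the moment at which its call begins. camera_info takes no time and is no camera call.
- manip.hand_in(): hands the job in, once; it reports no verdict.
The state is a dict: "clock": time; "joint_pos": joint angles; "joint_velocities": joint speeds; "tau": joint torques, N m; "position": TCP position; "ee_rot": TCP orientation; "ft_force": force on the tool from outside, world axes, zero at the start; "torque": the same for the moment, N m; "grip_width": opening from 0.0 (shut) to 1.0 (fully open).
Only numpy, scipy, OpenCV 4.12 (cv2) and the standard library are available. Lean on these libraries where they do the work, as an engineer would, in place of code of your own. Each camera call takes 0.05 s, during which the arm holds its last target.

TASK

Secure the green circuit board in its test fixture: with a fingertip, push the orange arm and the blue arm round from the side until the tip of each stands centrally over the round white spot at its own end of the board. Push gently, do not grasp or pinch anything, leave the board and the loose parts around it where they are, and draw the hand clear at the end.

Things in the scene. Friction and masses are not known exactly. Their poses are not given: they have to be found in the camera images.
- fixture: aluminium plate fixed to the table, 240 (x) by 420 (y) by 12 mm, origin at the centre of its underside. Carries brass supports and black corner guides (tops 34 mm above the table) for the board and two steel pivot posts on its y axis, at y = +130 mm (orange arm, on the left seen from the robot) and -130 mm (blue arm). Its place and yaw vary
- orange_arm: orange plastic bar 14 mm wide, 16 mm tall, turning level about a vertical pivot (hub radius 13 mm, screw head 6 mm above the bar); free all round, no stops; about 2 N at the tip turns it, friction keeps it where left. Origin on the pivot axis at the underside, 42 mm over the table; x axis along the bar to its free end 80 mm out. Starts within 70 degrees of straight outwards (fixture +y)
- blue_arm: blue plastic bar 14 mm wide, 16 mm tall, turning level about a vertical pivot (hub radius 13 mm, screw head 6 mm above the bar); free all round, no stops; about 2 N at the tip turns it, friction keeps it where left. Origin on the pivot axis at the underside, 42 mm over the table; x axis along the bar to its free end 80 mm out. Starts within 70 degrees of straight outwards (fixture -y)
- orange_tip (a point): point on the centre line of the orange arm's top face, 70 mm from its pivot axis, 58 mm above the table: the arm's tip
- blue_tip (a point): the same point on the blue arm: the arm's tip
- orange_spot (a point): centre of the round white spot, 28 mm across, on the board's top face (33 mm above the table) at the end next to the orange arm's pivot, 70 mm from that pivot axis towards the board's middle
- blue_spot (a point): centre of the round white spot, 28 mm across, at the other end of the board, next to the blue arm's pivot, 70 mm from that axis
- board: loose green circuit board, 100 (x) by 160 (y) by 3 mm, lying level between the corner guides (1.5 mm play), top face 33 mm above the table, 9 mm under the arms; axes as the fixture's, origin at the centre of its underside. Tall components (tops up to 55 mm above the table) all lie at |y| < 28 mm; nearer the ends nothing rises over 3 mm from its top face
- fan: loose black cooling fan, 20 (x) by 40 (y) by 40 mm tall, origin at the centre of its underside, standing on the fixture plate in the middle of one long side; a bystander
- transformer: loose small transformer, dark core with a yellow band, 26 (x) by 36 (y) by 30 mm tall, origin at the centre of its underside, standing on the fixture plate in the middle of the other long side; a bystander
- terminal_block: loose grey terminal block, 36 (x) by 70 (y) by 40 mm tall, origin at the centre of its underside, on the table beyond the fixture; a bystander
Mind the look-alikes: they are no part of the job. There is more than one size of the board; the job needs the largest.

How it is judged:
By the outcome, as a careful person would: the job done as asked, in the order asked, and still so for the second after the job is handed in, with the robot touching nothing.
It also fails if it takes over 56 s, if anything falls off the work surface, if the arm or the gripper's body presses on something with over 40 N, if the wrist force passes 120 N, or if a joint passes its speed limit or range.

## Working session

There is one attempt and no reset: what is moved stays moved. The work goes in short steps, Python scripts to look and compute and a shell command to move; the robot and the scene stay as the last step left them, time stands still between calls to the robot, and variables do not carry over. Pictures are saved under pics/ and viewed, and the job is handed in when it is done.

```bash
mkdir -p pics; python3 - <<'E'
from workcell import manip
import cv2
for n in("scene","top"):
    im=manip.camera(n); cv2.imwrite(f"pics/{n}0.png",im)
    i=manip.camera_info(n); print(n,i)
print(manip.get_obs())
E
```

```text
scene {'K': array([[479.47380875,   0.        , 272.3031441 ],
       [  0.        , 479.47380875, 214.64171631],
       [  0.        ,   0.        ,   1.        ]]), 'k1': -0.052767211973939826, 'camera_from_world': array([[ 0.15943405,  0.9871097 , -0.01397232, -0.06992576],
       [ 0.76533884, -0.13252968, -0.62983517, -0.42359292],
       [-0.62356815,  0.08972362, -0.77660314,  1.44169577],
       [ 0.        ,  0.        ,  0.        ,  1.        ]])}
top {'K': array([[421.87629695,   0.        , 281.72521629],
       [  0.        , 421.87629695, 212.74041026],
       [  0.        ,   0.        ,   1.        ]]), 'k1': -0.12723531000470767, 'camera_from_world': array([[-0.02985723, -0.99938174,  0.01856561,  0.0022287 ],
       [-0.99154665,  0.02726658, -0.12685334,  0.63727301],
       [ 0.12626869, -0.02219615, -0.99174772,  0.86999927],
       [ 0.        ,  0.        ,  0.        ,  1.        ]])}
{'clock': 0.1, 'joint_pos': array([ 1.25340594,  0.33282356, -0.06470114,  1.46085372,  0.02157808,
        1.34989649, -0.08849567]), 'joint_velocities': array([ 0.00065882, -0.0026201 ,  0.00036099, -0.00141871,  0.0012366 ,
        0.00211491, -0.00090447]), 'tau': array([ 1.75266643e-03, -6.26747274e+01,  4.94772813e-02, -3.92426598e+01,
        1.64087140e-02,  6.94291550e-03, -3.07413598e-05]), 'position': array([ 0.18150364, -0.59774455,  0.25258789]), 'ee_rot': array([ 9.89155327e-01,  1.46871799e-01, -1.12204706e-04, -6.33554706e-04]), 'ft_force': array([ 0.02452401,  0.16078995, -1.04851791]), 'torque': array([ 0.02056689,  0.02984384, -0.00331647]), 'grip_width': 1.0015686976902907}
```

View pics/scene0.png

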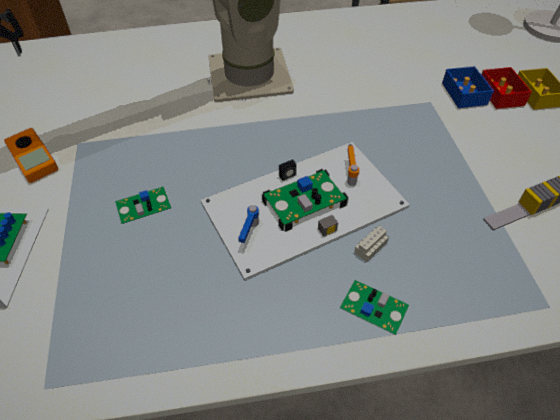

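View pics/top0.png

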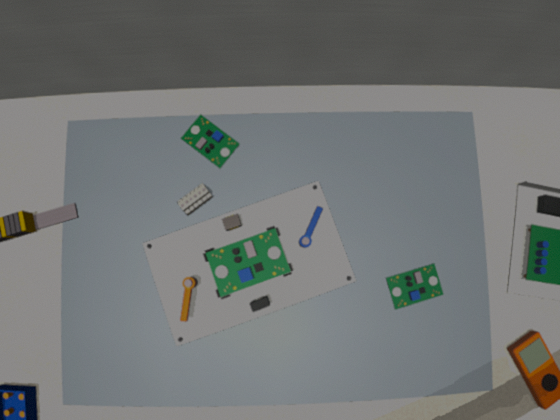

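Top view: the board candidates are the ones in the fixture (248,262), at (210,141), at (414,287), and a cropped one at the right edge (550,255). The first is the largest and the only one lying between corner guides with an orange arm (189,283) and a blue arm (305,241), so it fits. I'll confirm this in an enlarged crop.

```bash
python3 - <<'E'
import cv2
im=cv2.imread("pics/top0.png"); cv2.imwrite("pics/crop0.png",cv2.resize(im[175:350,135:365],None,fx=3.4,fy=3.4,interpolation=cv2.INTER_CUBIC))
E
```

```text
(no output)
```

View pics/crop0.png

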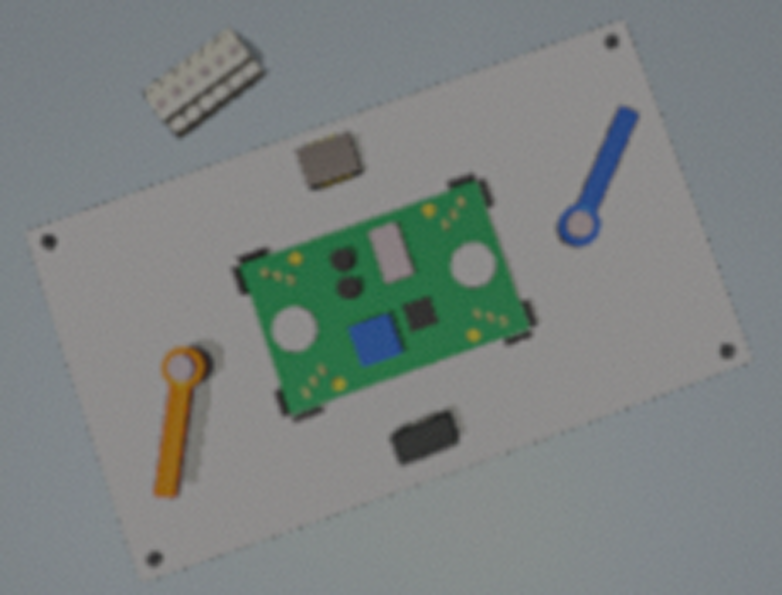

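The crop confirms it: this is the large board in its guides, with white spots at crop (294,329) and (473,264). The orange arm points down (pivot 182,367) and the blue arm points up (pivot 579,224). Next I measure.

```bash
cat > h.py <<'E'
import numpy as np, cv2
from workcell import manip
def ray(name,uv):
    i=manip.camera_info(name);K=i["K"];k1=i["k1"];T=i["camera_from_world"]
    d=np.array([(uv[0]-K[0,2])/K[0,0],(uv[1]-K[1,2])/K[1,1]]);p=d.copy()
    for _ in range(30): p=d/(1+k1*(p@p))
    R=T[:3,:3];return -R.T@T[:3,3],R.T@np.array([p[0],p[1],1])
def onz(name,uv,z):
    o,d=ray(name,uv);return o+d*(z-o[2])/d[2]
def proj(name,P):
    i=manip.camera_info(name);K=i["K"];T=i["camera_from_world"]
    c=T[:3,:3]@np.array(P)+T[:3,3];p=c[:2]/c[2];p=p*(1+i["k1"]*(p@p));return p*[K[0,0],K[1,1]]+K[:2,2]
def comps(mask,mn=20):
    n,l,s,c=cv2.connectedComponentsWithStats(mask.astype(np.uint8));return [(c[k],s[k],l==k) for k in range(1,n) if s[k][4]>=mn]
def masks(im):
    h=cv2.cvtColor(im,cv2.COLOR_BGR2HSV);H,S,V=[h[...,k].astype(int) for k in range(3)]
    return dict(orange=(H>8)&(H<22)&(S>150)&(V>90),blue=(H>105)&(H<125)&(S>140)&(V>60),green=(H>60)&(H<90)&(S>110))
E
python3 - <<'E'
from h import *
for n in("top","scene"):
    im=cv2.imread(f"pics/{n}0.png");m=masks(im)
    for k in m:
        for c,s,l in comps(m[k]): print(n,k,c.round(1),s)
E
```

```text
top orange [186.4 300.7] [181 278  14  43 235]
top orange [539.9 373.2] [ 513  332   47   77 1148]
top orange [  5.7 395.1] [  3 393   6   5  22]
top blue [217.1 135.9] [212 131  11  11  68]
top blue [313.3 221.7] [305 207  17  31 157]
top blue [302.8 243.1] [300 236  10  11  24]
top blue [544.7 244. ] [542 242   6   5  28]
top blue [543.8 252.5] [541 250   7   6  31]
top blue [543.  261.3] [540 259   7   6  32]
top blue [542.3 270. ] [540 267   6   7  30]
top blue [245.2 274.4] [239 268  14  14 135]
top blue [414.1 294.9] [410 291  10   9  68]
top blue [ 13.9 404.8] [  0 389  27  31 467]
top green [209.9 141.1] [182 115  57  52 985]
top green [544.5 254.6] [ 526  225   34   59 1387]
top green [247.4 262.1] [ 205  228   85   68 2321]
top green [413.9 285.9] [ 387  264   56   45 1032]
scene orange [466.4  79.9] [465  77   4   8  22]
scene orange [503.3  79.6] [501  77   6   9  28]
scene orange [509.7  88. ] [507  85   6   8  29]
scene orange [ 30.9 155.4] [   5  128   53   55 1055]
scene orange [351.7 162.3] [348 146  11  32 178]
scene blue [468.7  87.9] [446  67  47  41 961]
scene blue [304.2 183.7] [298 177  14  15 152]
scene blue [143.9 195.4] [139 191  10  10  65]
scene blue [247.2 224.9] [239 208  19  34 228]
scene blue [  5.5 226.4] [  0 213  15  33 211]
scene blue [366.7 308.7] [361 303  12  13 101]
scene green [303.4 197.9] [ 263  170   84   55 1518]
scene green [142.6 205.1] [116 187  55  37 776]
scene green [  1.4 217. ] [  0 214   5   8  27]
scene green [ 11.2 236. ] [  0 214  26  47 435]
scene green [374.7 307.2] [ 340  280   69   54 1328]
```

```bash
python3 - <<'E'
from h import *
for n in("top","scene"):
    im=cv2.imread(f"pics/{n}0.png");m=masks(im)
    cc=max([q for q in comps(m["green"]) if abs(q[0][0]-(247 if n=="top" else 303))<10],key=lambda q:q[1][4])
    ct,_=cv2.findContours(cc[2].astype(np.uint8),0,2);hull=cv2.convexHull(max(ct,key=cv2.contourArea))
    hm=np.zeros(im.shape[:2],np.uint8);cv2.fillConvexPoly(hm,hull,1)
    hsv=cv2.cvtColor(im,cv2.COLOR_BGR2HSV)
    w=(hsv[...,1]<70)&(hsv[...,2]>95)&(hm>0)
    for c,s,l in comps(w,15): print(n,"white",c.round(1),s,onz(n,c,.033).round(4))
    r=cv2.minAreaRect(hull);print("board",r,onz(n,r[0],.033).round(4))
def cr(x,y):return ((x+.5)/3.4-.5+135,(y+.5)/3.4-.5+175)
for nm,p in dict(op=(181.5,367),bp=(579,223)).items(): print(nm,cr(*p),onz("top",cr(*p),.064).round(4))
for nm,p in dict(oend=(166.5,496),bend=(627.5,108)).items(): print(nm,onz("top",cr(*p),.058).round(4))
# fixture screws at corners z=.012
s=[onz("top",cr(*p),.013) for p in((49,242),(612,42),(727,351),(154,559))]
print(np.round(s,4),np.mean(s,0))
E
python3 - <<'E'
import cv2
im=cv2.imread("pics/scene0.png"); cv2.imwrite("pics/crop1.png",cv2.resize(im[130:280,195:415],None,fx=3.6,fy=3.6,interpolation=cv2.INTER_CUBIC))
E
```

```text
top white [241.  239.3] [216 230  51  19  58] [0.5826 0.0734 0.033 ]
top white [249.4 248.9] [243 240  14  18 148] [0.5616 0.0557 0.033 ]
top white [273.7 252.5] [268 246  13  14 144] [0.5523 0.0037 0.033 ]
top white [212.  274.2] [208 262  10  27  31] [0.5095 0.1372 0.033 ]
top white [221.1 271.4] [215 265  14  14 143] [0.515  0.1175 0.033 ]
board ((246.93788146972656, 261.8279724121094), (46.81868362426758, 74.93079376220703), 70.14479064941406) [0.5339 0.0616 0.033 ]
scene white [335.6 184.1] [329 176  14  17  27] [0.5121 0.1371 0.033 ]
scene white [284.2 184.8] [270 179  28  12  42] [0.4936 0.0194 0.033 ]
scene white [327.  186.4] [321 182  13  10  99] [0.5155 0.1159 0.033 ]
scene white [304.6 200.4] [298 195  14  13 100] [0.5486 0.0564 0.033 ]
scene white [272.3 208.7] [267 201  12  17  19] [ 0.56   -0.0191  0.033 ]
scene white [281.1 205. ] [275 200  13  11 109] [0.5529 0.0019 0.033 ]
board ((304.54144287109375, 195.89944458007812), (37.615386962890625, 75.69230651855469), 67.38013458251953) [0.5353 0.059  0.033 ]
op (188.02941176470588, 282.5882352941177) [0.4937 0.1828 0.064 ]
bp (304.94117647058823, 240.23529411764707) [ 0.5749 -0.0623  0.064 ]
oend [0.4153 0.1943 0.058 ]
bend [ 0.6462 -0.0958  0.058 ]
[[ 0.5747  0.2799  0.013 ]
 [ 0.6969 -0.0924  0.013 ]
 [ 0.4921 -0.1592  0.013 ]
 [ 0.37    0.2128  0.013 ]] [0.5333927  0.06027471 0.013     ]
```

View pics/crop1.png

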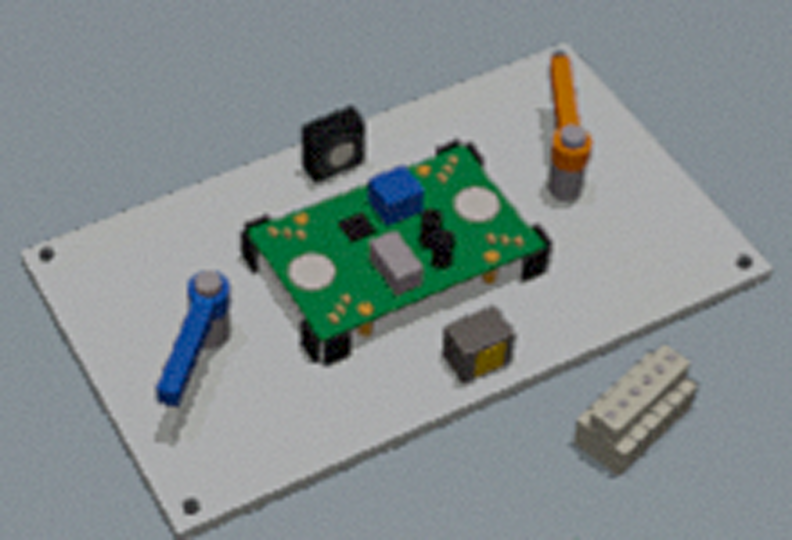

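The top and scene views agree: fixture centre is about (0.534, 0.060) with yaw about 18.1°. Orange points at about 172° and must turn counter-clockwise to 288°. Blue points at about −24° and must turn counter-clockwise to 108°. I close the jaws and travel high towards the orange arm first.

```bash
cat >> h.py <<'E'
from scipy.spatial.transform import Rotation as Ro
C=np.array([.5335,.0602]);YAW=np.deg2rad(18.1);FX=np.array([np.cos(YAW),np.sin(YAW)]);FY=np.array([-FX[1],FX[0]])
PO=C+.13*FY;PB=C-.13*FY
def st():
    o=manip.get_obs();R=Ro.from_quat(o["ee_rot"]).as_matrix()
    print("t %.2f"%o["clock"],"p",o["position"].round(4),"xdir %.1f"%np.degrees(np.arctan2(R[1,0],R[0,0])),"tilt",np.round(R[2,:2],3),"F",o["ft_force"].round(1),"j",o["joint_pos"].round(2),"w %.2f"%o["grip_width"]);return o,R
def rows(p,n=1,xdir=None):
    "units per row to reach p in n rows (straight; turn separately)"
    o,R=st();d=R.T@(np.array(p)-o["position"])/.08;print("total",d.round(3),"per row",(d/n).round(3))
E
python3 -m crank '[[-1,[0.45,-0.32,0],[0,0,0]],[-1,[0.45,-0.32,0],[0,0,0]],[-1,[0.45,-0.32,0],[0,0,0]],[-1,[0.45,-0.32,0],[0,0,0]],[-1,[0.45,-0.32,0],[0,0,0]]]' 20
python3 -m crank '[[-1,[0.45,-0.32,0],[0,0,0]],[-1,[0.45,-0.32,0],[0,0,0]],[-1,[0.45,-0.32,0],[0,0,0]],[-1,[0.45,-0.32,0],[0,0,0]],[-1,[0.45,-0.32,0],[0,0,0]]]'
python3 -c "
from h import *
print(PO,PB);rows([.436,.222,.2526],10)"
```

```text
clock: 0.6
position: [0.3174, -0.4216, 0.2531]
ee_rot: [0.989, 0.147, -0.0, -0.0]
ft_force: [1.1, -0.3, 0.7]
grip_width: 0.142
clock: 1.1
position: [0.4523, -0.2469, 0.2532]
ee_rot: [0.989, 0.147, -0.0, 0.0]
ft_force: [0.6, -1.3, -0.5]
grip_width: -0.003
[0.49311206 0.18376705] [ 0.57388794 -0.06336705]
t 1.10 p [ 0.4523 -0.2469  0.2532] xdir 16.9 tilt [-0.  0.] F [ 0.6 -1.3 -0.5] j [ 0.78  0.12 -0.4   1.73  0.05  1.31 -0.9 ] w -0.00
total [ 1.507 -5.668  0.007] per row [ 0.151 -0.567  0.001]
```

```bash

python3 -m crank '[[-1,[0.15,-0.57,0],[0,0,0]],[-1,[0.15,-0.57,0],[0,0,0]],[-1,[0.15,-0.57,0],[0,0,0]],[-1,[0.15,-0.57,0],[0,0,0]],[-1,[0.15,-0.57,0],[0,0,0]]]'
python3 -m crank '[[-1,[0.15,-0.57,0],[0,0,0]],[-1,[0.15,-0.57,0],[0,0,0]],[-1,[0.15,-0.57,0],[0,0,0]],[-1,[0.15,-0.57,0],[0,0,0]],[-1,[0.15,-0.57,0],[0,0,0]]]'
python3 -c "
from h import *
rows([.436,.222,.1],5)
for n in('top','scene'):cv2.imwrite('pics/%s1.png'%n,manip.camera(n))"
```

```text
clock: 1.6
position: [0.4422, -0.0111, 0.2532]
ee_rot: [0.989, 0.147, -0.0, 0.0]
ft_force: [2.1, 0.1, 0.0]
grip_width: 0.002
clock: 2.1
position: [0.4336, 0.2243, 0.2534]
ee_rot: [0.989, 0.147, 0.0, 0.0]
ft_force: [1.7, -0.1, -0.1]
grip_width: 0.0
t 2.10 p [0.4336 0.2243 0.2534] xdir 16.9 tilt [0.001 0.001] F [ 1.7 -0.1 -0.1] j [ 0.29  0.1  -0.9   1.77  0.08  1.31 -1.9 ] w 0.00
total [0.02  0.036 1.917] per row [0.004 0.007 0.383]
```

View pics/scene1.png

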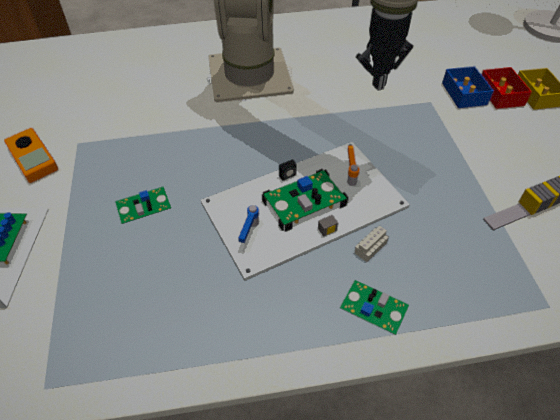

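The scene view shows the shut fingers at (380,85), clear of everything. Joint 7 leaves room to turn counter-clockwise, so I will push with the tool's −x face and turn the tool along with the arm. Tool x direction goes from 82° at the start to 198° at the end.

```bash

python3 -m crank '[[-1,[0,0,0.2],[0,0,-0.18]],[-1,[0,0,0.2],[0,0,-0.18]],[-1,[0,0,0.2],[0,0,-0.18]],[-1,[0,0,0.2],[0,0,-0.18]],[-1,[0,0,0.2],[0,0,-0.18]]]'
python3 -m crank '[[-1,[0,0,0.25],[0,0,-0.18]],[-1,[0,0,0.25],[0,0,-0.18]],[-1,[0,0,0.25],[0,0,-0.18]],[-1,[0,0,0.15],[0,0,0]],[-1,[0,0,0],[0,0,0]]]'
python3 -c "
from h import *
rows([.436,.222,.07],5)
for n in('top','scene'):
    im=manip.camera(n);cv2.imwrite('pics/%s2.png'%n,im)
a=cv2.resize(cv2.imread('pics/scene2.png')[40:220,300:440],None,fx=3,fy=3,interpolation=2)
b=cv2.resize(cv2.imread('pics/top2.png')[220:400,120:260],None,fx=3,fy=3,interpolation=2)
o=manip.get_obs()
for k,dz in enumerate((.022,.009)):print(proj('scene',o['position']-[0,0,dz]),proj('top',o['position']-[0,0,dz]))
import numpy as np
cv2.imwrite('pics/c2.png',cv2.hconcat([a[:540],b[:540]])[:540,:800])"
```

```text
clock: 2.7
position: [0.4339, 0.2222, 0.1724]
ee_rot: [0.876, 0.483, -0.0, 0.0]
ft_force: [0.1, -0.8, -0.0]
grip_width: -0.0
clock: 3.2
position: [0.4332, 0.222, 0.0999]
ee_rot: [0.758, 0.652, -0.001, -0.001]
ft_force: [-0.0, -0.2, -0.3]
grip_width: 0.003
t 3.20 p [0.4332 0.222  0.0999] xdir 81.4 tilt [-0.001 -0.003] F [-0.  -0.2 -0.3] j [ 0.3   0.33 -0.97  1.95  0.32  1.03 -0.96] w 0.00
total [0.006 0.036 0.374] per row [0.001 0.007 0.075]
[364.64085731 142.23653504] [167.3421664 312.7194858]
[365.38004731 138.09928614] [165.72806259 313.41031208]
```

View pics/c2.png

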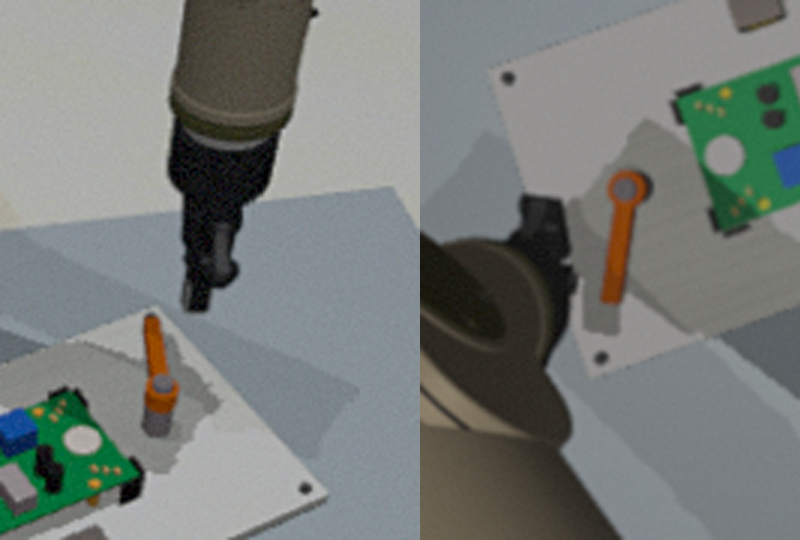

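The scene crop shows the fingertip at pixel (365,143), which matches a tip 22 mm below the TCP. In the top crop the finger stands left of the orange bar with a gap. I lower it so the tip is at z of about 46 mm (over the board and guides, within the arm's height), then approach.

```bash
cat >> h.py <<'E'
def rel(P,face=-1):
    "tool pose in pivot frame: angle of implied bar (deg), along, gap from bar centreline"
    o,R=st();a=np.arctan2(R[1,0],R[0,0])
    n=face*np.array([np.cos(a),np.sin(a)]);u=np.array([n[1],-n[0]])
    d=o["position"][:2]-P;print("bar dir by tool %.1f"%(np.degrees(np.arctan2(u[1],u[0]))%360),"along %.1f perp %.1f mm"%(d@u*1e3,d@n*1e3),"F.n %.1f"%(o["ft_force"][:2]@n))
E
python3 -m crank '[[-1,[0,0.01,0.1],[0,0,0]],[-1,[0,0.01,0.1],[0,0,0]],[-1,[0,0.01,0.1],[0,0,0]],[-1,[0,0.01,0.1],[0,0,0]],[-1,[0,0,0],[0,0,0]]]'
python3 -c "
from h import *
rel(PO)"
```

```text
clock: 3.8
position: [0.4366, 0.2219, 0.068]
ee_rot: [0.757, 0.654, -0.001, -0.0]
ft_force: [-0.3, -0.3, 0.1]
grip_width: 0.003
t 3.80 p [0.4366 0.2219 0.068 ] xdir 81.7 tilt [-0.001 -0.002] F [-0.3 -0.3  0.1] j [ 0.26  0.39 -0.94  1.97  0.38  0.97 -1.  ] w 0.00
bar dir by tool 171.7 along 61.4 perp -29.5 mm F.n 0.3
```

```bash

python3 -m crank '[[-1,[-0.04,0,0],[0,0,0]],[-1,[-0.04,0,0],[0,0,0]],[-1,[-0.03,0,0],[0,0,0]],[-1,[-0.03,0,0],[0,0,0]],[-1,[0,0,0],[0,0,0]]]'
python3 -c "
from h import *
rel(PO)"
python3 -m crank '[[-1,[-0.062,-0.015,0],[0,0,-0.1]],[-1,[-0.062,-0.015,0],[0,0,-0.1]],[-1,[-0.062,-0.015,0],[0,0,-0.1]],[-1,[-0.062,-0.015,0],[0,0,-0.1]],[-1,[-0.062,-0.015,0],[0,0,-0.1]]]'
python3 -c "
from h import *
rel(PO)
for n in('top','scene'):
    im=manip.camera(n);cv2.imwrite('pics/%s3.png'%n,im)
a=cv2.resize(cv2.imread('pics/scene3.png')[40:220,300:440],None,fx=3,fy=3,interpolation=2)
b=cv2.resize(cv2.imread('pics/top3.png')[220:400,120:260],None,fx=3,fy=3,interpolation=2)
cv2.imwrite('pics/c3.png',cv2.hconcat([a[:540],b[:540]])[:540,:800])"
```

```text
clock: 4.3
position: [0.4357, 0.2107, 0.0694]
ee_rot: [0.757, 0.654, 0.0, 0.0]
ft_force: [0.4, -1.0, -0.0]
grip_width: -0.002
t 4.30 p [0.4357 0.2107 0.0694] xdir 81.7 tilt [-0.  0.] F [ 0.4 -1.  -0. ] j [ 0.29  0.37 -0.94  1.98  0.37  0.97 -0.97] w -0.00
bar dir by tool 171.7 along 60.7 perp -18.3 mm F.n 0.9
clock: 4.8
position: [0.4295, 0.1868, 0.0694]
ee_rot: [0.613, 0.79, 0.0, -0.0]
ft_force: [-1.7, 2.5, 0.3]
grip_width: -0.002
t 4.80 p [0.4295 0.1868 0.0694] xdir 104.4 tilt [ 0.001 -0.   ] F [-1.7  2.5  0.3] j [ 0.42  0.37 -1.03  2.02  0.38  0.96 -0.56] w -0.00
bar dir by tool 194.4 along 60.8 perp -18.8 mm F.n -2.8
```

View pics/c3.png

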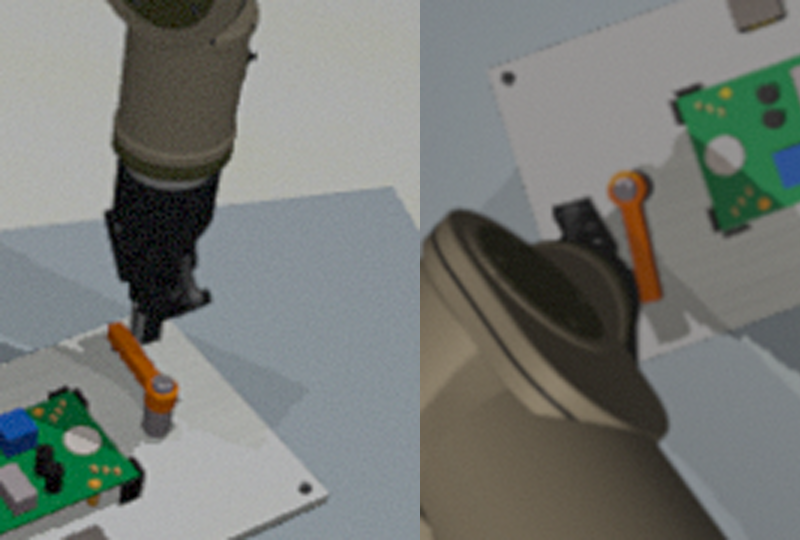

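The crop shows the orange bar turned to about 194° with the finger flat against it, at 2.8 N. I continue the arc.

```bash

python3 -m crank '[[-1,[-0.062,-0.015,0],[0,0,-0.1]],[-1,[-0.062,-0.015,0],[0,0,-0.1]],[-1,[-0.062,-0.015,0],[0,0,-0.1]],[-1,[-0.062,-0.015,0],[0,0,-0.1]],[-1,[-0.062,-0.015,0],[0,0,-0.1]]]'
python3 -c "
from h import *
rel(PO)"
python3 -m crank '[[-1,[-0.062,-0.015,0],[0,0,-0.1]],[-1,[-0.062,-0.015,0],[0,0,-0.1]],[-1,[-0.062,-0.015,0],[0,0,-0.1]],[-1,[-0.062,-0.015,0],[0,0,-0.1]],[-1,[-0.062,-0.015,0],[0,0,-0.1]]]'
python3 -c "
from h import *
rel(PO)"
```

```text
clock: 5.4
position: [0.4337, 0.1616, 0.0693]
ee_rot: [0.448, 0.894, -0.0, -0.0]
ft_force: [-2.2, 0.8, 1.2]
grip_width: -0.001
t 5.40 p [0.4337 0.1616 0.0693] xdir 126.8 tilt [ 0.    -0.001] F [-2.2  0.8  1.2] j [ 0.54  0.39 -1.11  2.03  0.42  0.98 -0.14] w -0.00
bar dir by tool 216.8 along 60.8 perp -17.8 mm F.n -2.0
clock: 5.9
position: [0.4473, 0.1399, 0.0692]
ee_rot: [0.265, 0.964, -0.0, -0.0]
ft_force: [-2.9, -0.2, 0.8]
grip_width: -0.001
t 5.90 p [0.4473 0.1399 0.0692] xdir 149.2 tilt [ 0.    -0.001] F [-2.9 -0.2  0.8] j [ 0.63  0.45 -1.17  2.01  0.49  1.01  0.25] w -0.00
bar dir by tool 239.2 along 61.1 perp -16.9 mm F.n -2.4
```

```bash

python3 -m crank '[[-1,[-0.062,-0.015,0],[0,0,-0.1]],[-1,[-0.062,-0.015,0],[0,0,-0.1]],[-1,[-0.062,-0.015,0],[0,0,-0.1]],[-1,[-0.062,-0.015,0],[0,0,-0.1]],[-1,[-0.062,-0.015,0],[0,0,-0.1]]]'
python3 -c "
from h import *
rel(PO)"
python3 -m crank '[[-1,[-0.041,-0.011,0],[0,0,-0.067]],[-1,[-0.041,-0.011,0],[0,0,-0.067]],[-1,[-0.041,-0.011,0],[0,0,-0.067]],[-1,[-0.041,-0.011,0],[0,0,-0.067]],[-1,[-0.041,-0.011,0],[0,0,-0.067]]]'
python3 -c "
from h import *
rel(PO)
for n in('top','scene'):
    im=manip.camera(n);cv2.imwrite('pics/%s4.png'%n,im)
a=cv2.resize(cv2.imread('pics/scene4.png')[80:220,280:400],None,fx=3.3,fy=3.3,interpolation=2)
b=cv2.resize(cv2.imread('pics/top4.png')[220:360,150:270],None,fx=3.3,fy=3.3,interpolation=2)
cv2.imwrite('pics/c4.png',cv2.hconcat([a,b]))"
```

```text
clock: 6.4
position: [0.4681, 0.1252, 0.0692]
ee_rot: [0.072, 0.997, -0.0, -0.0]
ft_force: [-1.5, 0.6, 2.1]
grip_width: 0.001
t 6.40 p [0.4681 0.1252 0.0692] xdir 171.7 tilt [ 0.001 -0.001] F [-1.5  0.6  2.1] j [ 0.69  0.53 -1.22  1.97  0.58  1.05  0.63] w 0.00
bar dir by tool 261.7 along 61.6 perp -16.3 mm F.n -1.5
clock: 6.9
position: [0.4843, 0.1204, 0.0692]
ee_rot: [-0.059, 0.998, -0.0, -0.0]
ft_force: [-2.8, 2.1, 1.0]
grip_width: -0.001
t 6.90 p [0.4843 0.1204 0.0692] xdir -173.3 tilt [ 0.001 -0.   ] F [-2.8  2.1  1. ] j [ 0.7   0.6  -1.25  1.94  0.64  1.09  0.87] w -0.00
bar dir by tool 276.7 along 61.8 perp -16.2 mm F.n -2.6
```

View pics/c4.png

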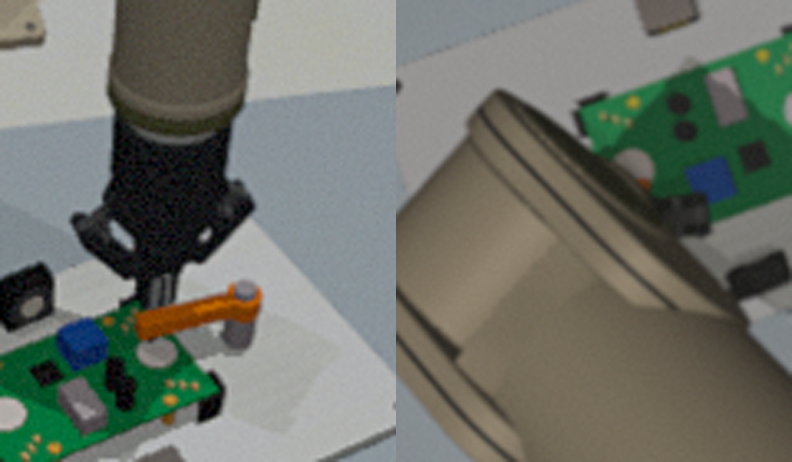

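The scene crop shows the orange bar over the board, with its end at crop (140,325) just short of the white spot (155,352). I do a slow 8° more and then back off to measure with the view clear.

```bash

python3 -m crank '[[-1,[-0.024,-0.006,0],[0,0,-0.04]],[-1,[-0.024,-0.006,0],[0,0,-0.04]],[-1,[-0.024,-0.006,0],[0,0,-0.04]],[-1,[-0.024,-0.006,0],[0,0,-0.04]],[-1,[0,0,0],[0,0,0]]]'
python3 -c "
from h import *
rel(PO)
for n in('top','scene'):
    im=manip.camera(n);cv2.imwrite('pics/%s5.png'%n,im)
a=cv2.resize(cv2.imread('pics/scene5.png')[130:220,280:380],None,fx=6,fy=6,interpolation=2)
cv2.imwrite('pics/c5.png',a)
for p in (PO,):
  for r in(.07,.08):print(proj('scene',list(p-r*FY)+[.058]),'spot',proj('scene',list(p-.07*FY)+[.033]))"
```

```text
clock: 7.5
position: [0.4926, 0.1196, 0.0692]
ee_rot: [-0.122, 0.993, 0.0, 0.0]
ft_force: [-2.0, 1.3, -0.0]
grip_width: -0.001
t 7.50 p [0.4926 0.1196 0.0692] xdir -166.0 tilt [-0.  0.] F [-2.   1.3 -0. ] j [ 0.7   0.63 -1.26  1.92  0.67  1.11  0.99] w -0.00
bar dir by tool 284.0 along 62.1 perp -16.1 mm F.n -1.6
[328.34151658 178.64777611] spot [327.51602117 186.09817988]
[324.56261955 180.15923326] spot [327.51602117 186.09817988]
```

View pics/c5.png

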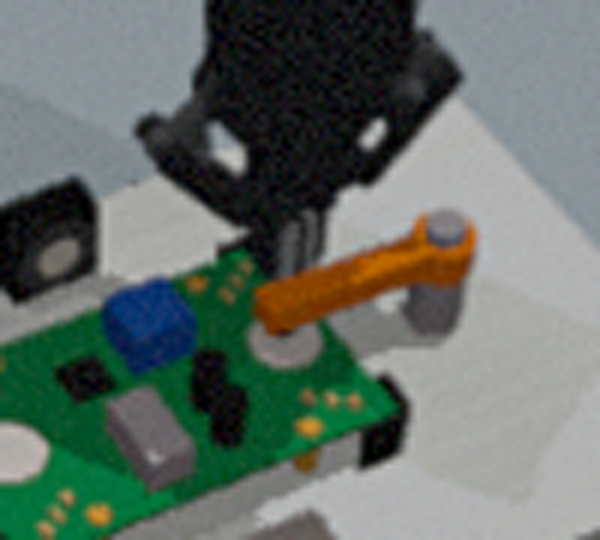

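```bash

python3 -m crank '[[-1,[-0.024,-0.006,0],[0,0,-0.04]],[-1,[-0.024,-0.006,0],[0,0,-0.04]],[-1,[0,0,0],[0,0,0]],[-1,[0,0,0],[0,0,0]],[-1,[0,0,0],[0,0,0]]]'
python3 -c "
from h import *
rel(PO)"
python3 -m crank '[[-1,[0.05,0,0],[0,0,0]],[-1,[0.1,0,0],[0,0,0]],[-1,[0.2,0,-0.2],[0,0,0]],[-1,[0,0,-0.5],[0,0,0]],[-1,[0,0,-0.5],[0,0,0]]]'
python3 -m crank '[[-1,[0,0,-0.5],[0,0,0]],[-1,[0.4,-0.4,-0.3],[0,0,0]],[-1,[0.4,-0.4,0],[0,0,0]],[-1,[0.4,-0.4,0],[0,0,0]],[-1,[0.4,-0.4,0],[0,0,0]]]'
python3 -c "
from h import *
for n in('top','scene'):
    im=manip.camera(n);cv2.imwrite('pics/%s6.png'%n,im)
st()"
```

```text
clock: 8.1
position: [0.4966, 0.1196, 0.0694]
ee_rot: [-0.152, 0.988, -0.0, 0.0]
ft_force: [0.4, 0.9, -0.4]
grip_width: -0.005
t 8.10 p [0.4966 0.1196 0.0694] xdir -162.5 tilt [-0.001 -0.   ] F [ 0.4  0.9 -0.4] j [ 0.7   0.64 -1.26  1.91  0.69  1.12  1.04] w -0.00
bar dir by tool 287.5 along 62.3 perp -16.1 mm F.n 0.6
clock: 8.6
position: [0.4682, 0.1108, 0.1656]
ee_rot: [-0.153, 0.988, 0.0, -0.001]
ft_force: [1.3, -1.1, 0.7]
grip_width: 0.005
clock: 9.1
position: [0.4062, -0.0047, 0.2255]
ee_rot: [-0.156, 0.988, -0.001, -0.006]
ft_force: [1.1, -1.3, -0.5]
grip_width: 0.002
t 9.20 p [ 0.4043 -0.0123  0.226 ] xdir -162.9 tilt [ 0.015 -0.005] F [ 0.6 -0.3 -0.8] j [ 1.29 -0.23 -1.21  1.98 -0.21  1.26  2.03] w -0.00
```

View pics/top6.png

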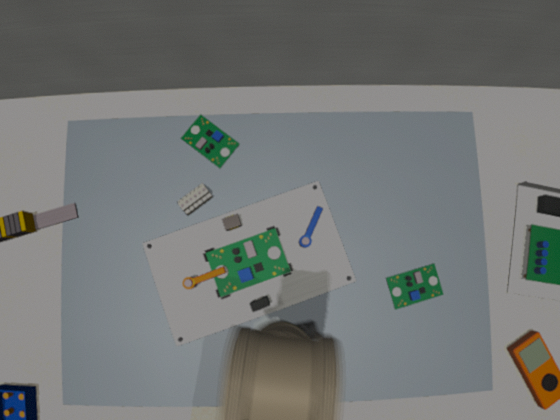

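Top view: the orange arm now lies over the left end of the board, tip near (222,272), and the view is clear. Measuring it now.

```bash
python3 - <<'E'
from h import *
im=cv2.imread("pics/top6.png")
cv2.imwrite("pics/c6.png",cv2.resize(im[235:310,165:265],None,fx=7,fy=7,interpolation=cv2.INTER_CUBIC))
print("target end",proj("top",list(PO-.08*FY)+[.058]),"tip tgt",proj("top",list(PO-.07*FY)+[.058]),"pivot z64",proj("top",list(PO)+[.064]),"spot",proj("top",list(PO-.07*FY)+[.033]))
h=cv2.cvtColor(im,cv2.COLOR_BGR2HSV)
m=(h[...,0]>8)&(h[...,0]<22)&(h[...,1]>150)&(h[...,2]>70)
c,s,l=[q for q in comps(m) if abs(q[0][0]-205)<25 and abs(q[0][1]-275)<25][0];print(c,s)
v,u=np.nonzero(l);w=np.array([onz("top",(a,b),.058)[:2] for a,b in zip(u,v)])
d=(w-PO)@-FY;e=(w-PO)@FX
for a,b in((-15,-8),(-8,0),(0,8),(8,15),(20,30),(30,40),(40,50),(50,60),(60,70),(70,80),(80,90)):
    k=(d*1e3>=a)&(d*1e3<b);print(a,b,k.sum(),(e[k].mean()*1e3).round(2) if k.any() else '')
k=(d>.02);print(np.polyfit(d[k],e[k],1),d.max(),np.percentile(d,99))
E
```

```text
target end [224.26154402 269.9386252 ] tip tgt [219.74059151 271.54949159] pivot z64 [187.56489189 282.87858022] spot [221.22353196 271.41655568]
[206.35046729 276.05140187] [184 267  41  22 214]
-15 -8 2 -4.78
-8 0 5 -5.28
0 8 11 -2.58
8 15 18 -0.13
20 30 28 0.3
30 40 25 0.74
40 50 28 0.97
50 60 29 1.23
60 70 27 1.21
70 80 27 1.72
80 90 0 
[ 0.02520776 -0.00023085] 0.07950956996777016 0.07882204938130541
```

View pics/c6.png

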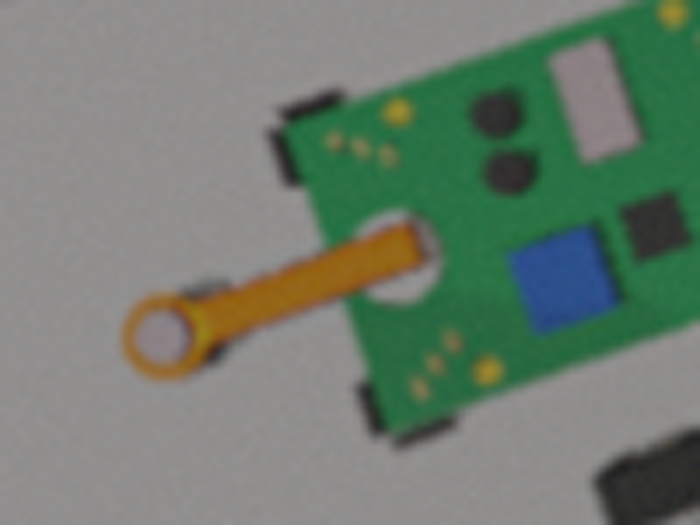

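The orange tip is 1 to 2 mm past the spot's centre line (fit of 1.5 mm at 70 mm), well central. The picture shows the bar end across the middle of the spot, and board, fan and transformer unmoved. Next is the blue arm, using the +x face from 65.5° to 198°.

```bash
python3 -c "
from h import *
rows([.618,-.1164,.226],5)
im=cv2.imread('pics/top6.png');h=cv2.cvtColor(im,cv2.COLOR_BGR2HSV)
m=(h[...,0]>105)&(h[...,0]<125)&(h[...,1]>120)&(h[...,2]>50)
m[:200]=0;m[256:]=0;m[:,:295]=0;m[:,335:]=0
v,u=np.nonzero(m);w=np.array([onz('top',(a,b),.058)[:2] for a,b in zip(u,v)])-PB
r=np.hypot(*w.T);k=(r>.025)&(r<.09);cc=w[k].mean(0);_,_,V=np.linalg.svd(w[k]-cc);print(cc,np.degrees(np.arctan2(cc[1],cc[0])),np.degrees(np.arctan2(V[0][1],V[0][0])),r.max())
"
```

```text
t 9.20 p [ 0.4043 -0.0123  0.226 ] xdir -162.9 tilt [ 0.015 -0.005] F [ 0.6 -0.3 -0.8] j [ 1.29 -0.23 -1.21  1.98 -0.21  1.26  2.03] w -0.00
total [-2.17  -2.03  -0.023] per row [-0.434 -0.406 -0.005]
[ 0.04660203 -0.02138396] -24.648656826267413 154.51341124722575 0.07791356057403949
```

```bash

python3 -m crank '[[-1,[-0.43,-0.41,0],[0,0,0]],[-1,[-0.43,-0.41,0],[0,0,0]],[-1,[-0.43,-0.41,0],[0,0,0]],[-1,[-0.43,-0.41,0],[0,0,0]],[-1,[-0.43,-0.41,0],[0,0,0]]]'
python3 -m crank '[[-1,[0,0,0],[0,0,0.18]],[-1,[0,0,0],[0,0,0.18]],[-1,[0,0,0],[0,0,0.18]],[-1,[0,0,0],[0,0,0.18]],[-1,[0,0,0],[0,0,0.18]]]'
python3 -m crank '[[-1,[0,0,0],[0,0,0.18]],[-1,[0,0,0],[0,0,0.18]],[-1,[0,0,0],[0,0,0.18]],[-1,[0,0,0],[0,0,0.18]],[-1,[0,0,0],[0,0,0.18]]]'
python3 -m crank '[[-1,[0,0,0],[0,0,0.18]],[-1,[0,0,0],[0,0,0.18]],[-1,[0,0,0],[0,0,0.18]],[-1,[0,0,0],[0,0,0.18]],[-1,[0,0,0],[0,0,0.18]]]'
python3 -c "
from h import *
rel(PB,1);rows([.618,-.1164,.226],1)"
```

```text
clock: 9.7
position: [0.5534, -0.0781, 0.2184]
ee_rot: [-0.161, 0.987, 0.0, -0.024]
ft_force: [-0.6, 0.2, 2.0]
grip_width: -0.0
clock: 10.2
position: [0.5519, -0.0768, 0.2197]
ee_rot: [0.193, 0.981, -0.008, -0.022]
ft_force: [0.2, -0.3, -0.2]
grip_width: -0.001
clock: 10.7
position: [0.5518, -0.0769, 0.2197]
ee_rot: [0.52, 0.854, -0.015, -0.018]
ft_force: [1.2, 0.4, -0.6]
grip_width: 0.001
clock: 11.2
position: [0.5518, -0.0769, 0.2197]
ee_rot: [0.784, 0.621, -0.021, -0.012]
ft_force: [1.1, 0.9, 0.1]
grip_width: -0.001
t 11.20 p [ 0.5518 -0.0769  0.2197] xdir 76.8 tilt [-0.018 -0.044] F [1.1 0.9 0.1] j [ 0.7   0.34 -0.79  1.62  0.25  1.34 -0.36] w -0.00
bar dir by tool 346.8 along -18.4 perp -18.2 mm F.n 1.2
t 11.20 p [ 0.5518 -0.0769  0.2197] xdir 76.8 tilt [-0.018 -0.044] F [1.1 0.9 0.1] j [ 0.7   0.34 -0.79  1.62  0.25  1.34 -0.36] w -0.00
total [-0.293  0.914 -0.114] per row [-0.293  0.914 -0.114]
```

The travel left a small tilt (about 2.7°), so I work out the correcting turn too.

```bash
cat >> h.py <<'E'
def go(p,xd,n=1):
    o,R=st();a=np.deg2rad(xd);c,s=np.cos(a),np.sin(a)
    Rt=np.array([[c,s,0],[s,-c,0],[0,0,-1]]);rv=Ro.from_matrix(R.T@Rt).as_rotvec()/(np.pi/4)
    d=R.T@(np.array(p)-o["position"])/.08;print("shift",(d/n).round(3),"turn",(rv/n).round(3),"x",n)
E
python3 -c "
from h import *
go([.618,-.1164,.15],65,5)"
```

```text
t 11.20 p [ 0.5518 -0.0769  0.2197] xdir 76.8 tilt [-0.018 -0.044] F [1.1 0.9 0.1] j [ 0.7   0.34 -0.79  1.62  0.25  1.34 -0.36] w -0.00
shift [-0.055  0.191  0.167] turn [-0.011  0.006  0.052] x 5
```

```bash

python3 -m crank '[[-1,[0,0,0],[-0.028,0.015,0.13]],[-1,[0,0,0],[-0.028,0.015,0.13]],[-1,[-0.09,0.32,0],[0,0,0]],[-1,[-0.09,0.32,0],[0,0,0]],[-1,[-0.09,0.32,0],[0,0,0]]]'
python3 -c "
from h import *
go([.618,-.1164,.1],65,5)"
```

```text
clock: 11.7
position: [0.6133, -0.1293, 0.22]
ee_rot: [0.842, 0.54, 0.001, 0.001]
ft_force: [0.3, 0.2, -0.5]
grip_width: 0.001
t 11.70 p [ 0.6133 -0.1293  0.22  ] xdir 65.4 tilt [0.001 0.002] F [ 0.3  0.2 -0.5] j [ 0.68  0.45 -0.72  1.47  0.3   1.33 -0.5 ] w 0.00
shift [ 0.034 -0.003  0.3  ] turn [ 0.001 -0.     0.002] x 5
```

```bash

python3 -m crank '[[-1,[0,0,0.35],[0,0,0]],[-1,[0,0,0.35],[0,0,0]],[-1,[0,0,0.35],[0,0,0]],[-1,[0,0,0.35],[0,0,0]],[-1,[0,0,0],[0,0,0]]]'
python3 -c "
from h import *
rel(PB,1)
for n in('top','scene'):
    im=manip.camera(n);cv2.imwrite('pics/%s7.png'%n,im)
a=cv2.resize(cv2.imread('pics/scene7.png')[110:290,190:330],None,fx=2.8,fy=2.8,interpolation=2)
b=cv2.resize(cv2.imread('pics/top7.png')[170:350,230:370],None,fx=2.8,fy=2.8,interpolation=2)
cv2.imwrite('pics/c7.png',cv2.hconcat([a,b]))"
```

```text
clock: 12.2
position: [0.6107, -0.1282, 0.1041]
ee_rot: [0.842, 0.54, -0.001, -0.002]
ft_force: [0.4, -0.5, 0.0]
grip_width: 0.001
t 12.20 p [ 0.6107 -0.1282  0.1041] xdir 65.4 tilt [ 0.001 -0.004] F [ 0.4 -0.5  0. ] j [ 0.65  0.55 -0.68  1.6   0.37  1.14 -0.55] w 0.00
bar dir by tool 335.4 along 60.5 perp -43.6 mm F.n -0.3
```

View pics/c7.png

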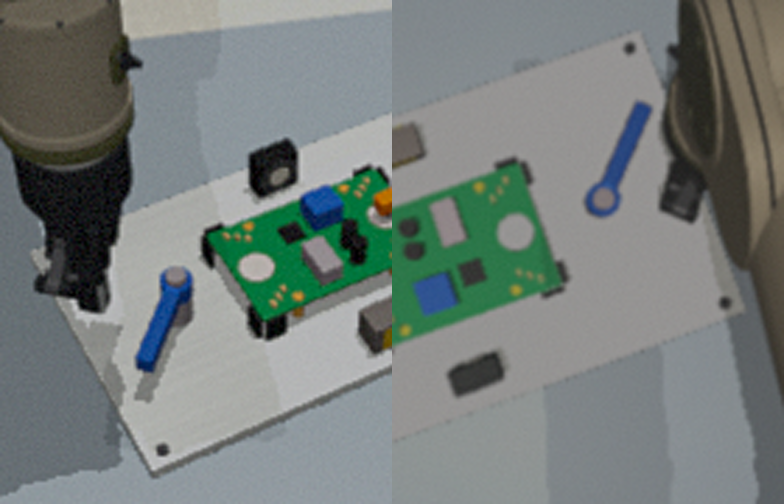

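The crop shows the finger clear on the right-hand (trailing) side of the blue bar. Now I lower it and approach.

```bash

python3 -m crank '[[-1,[0,0,0.15],[0,0,0]],[-1,[0.05,0,0.15],[0,0,0]],[-1,[0.07,-0.01,0.13],[0,0,0]],[-1,[0.07,-0.01,0],[0,0,0]],[-1,[0.05,0,0],[0,0,0]]]'
python3 -c "
from h import *
rel(PB,1)"
```

```text
clock: 12.8
position: [0.6201, -0.1093, 0.0737]
ee_rot: [0.841, 0.541, 0.001, 0.0]
ft_force: [0.2, -0.1, 0.2]
grip_width: 0.006
t 12.80 p [ 0.6201 -0.1093  0.0737] xdir 65.5 tilt [0.002 0.002] F [ 0.2 -0.1  0.2] j [ 0.61  0.59 -0.67  1.61  0.4   1.08 -0.6 ] w 0.01
bar dir by tool 335.5 along 61.2 perp -22.6 mm F.n 0.0
```

```bash

python3 -m crank '[[-1,[0,0,0.03],[0,0,0]],[-1,[0.02,0,0.03],[0,0,0]],[-1,[0.02,0,0],[0,0,0]],[-1,[0.02,0,0],[0,0,0]],[-1,[0,0,0],[0,0,0]]]'
python3 -c "
from h import *
rel(PB,1)"
python3 -m crank '[[-1,[0.062,0.015,0],[0,0,-0.1]],[-1,[0.062,0.015,0],[0,0,-0.1]],[-1,[0.062,0.015,0],[0,0,-0.1]],[-1,[0.062,0.015,0],[0,0,-0.1]],[-1,[0.062,0.015,0],[0,0,-0.1]]]'
python3 -c "
from h import *
rel(PB,1)"
```

```text
clock: 13.3
position: [0.622, -0.1063, 0.0691]
ee_rot: [0.842, 0.54, 0.001, 0.001]
ft_force: [0.3, -0.3, -0.5]
grip_width: 0.0
t 13.30 p [ 0.622  -0.1063  0.0691] xdir 65.4 tilt [0.001 0.003] F [ 0.3 -0.3 -0.5] j [ 0.6   0.6  -0.67  1.61  0.4   1.08 -0.61] w 0.00
bar dir by tool 335.4 along 61.7 perp -19.0 mm F.n -0.1
clock: 13.8
position: [0.6345, -0.0848, 0.0692]
ee_rot: [0.719, 0.695, 0.001, 0.001]
ft_force: [-0.7, -2.1, -0.5]
grip_width: -0.002
t 13.80 p [ 0.6345 -0.0848  0.0692] xdir 88.0 tilt [-0.     0.003] F [-0.7 -2.1 -0.5] j [ 0.61  0.64 -0.74  1.58  0.47  1.11 -0.28] w -0.00
bar dir by tool 358.0 along 61.4 perp -19.3 mm F.n -2.1
```

```bash

python3 -m crank '[[-1,[0.062,0.015,0],[0,0,-0.1]],[-1,[0.062,0.015,0],[0,0,-0.1]],[-1,[0.062,0.015,0],[0,0,-0.1]],[-1,[0.062,0.015,0],[0,0,-0.1]],[-1,[0.062,0.015,0],[0,0,-0.1]]]'
python3 -c "
from h import *
rel(PB,1)"
python3 -m crank '[[-1,[0.062,0.015,0],[0,0,-0.1]],[-1,[0.062,0.015,0],[0,0,-0.1]],[-1,[0.062,0.015,0],[0,0,-0.1]],[-1,[0.062,0.015,0],[0,0,-0.1]],[-1,[0.062,0.015,0],[0,0,-0.1]]]'
python3 -c "
from h import *
rel(PB,1)
for n in('top','scene'):
    im=manip.camera(n);cv2.imwrite('pics/%s8.png'%n,im)
a=cv2.resize(cv2.imread('pics/scene8.png')[110:290,190:330],None,fx=2.8,fy=2.8,interpolation=2)
b=cv2.resize(cv2.imread('pics/top8.png')[170:350,230:370],None,fx=2.8,fy=2.8,interpolation=2)
cv2.imwrite('pics/c8.png',cv2.hconcat([a,b]))"
```

```text
clock: 14.3
position: [0.6377, -0.0596, 0.0692]
ee_rot: [0.57, 0.822, 0.001, 0.002]
ft_force: [0.7, -2.9, 0.1]
grip_width: 0.001
t 14.30 p [ 0.6377 -0.0596  0.0692] xdir 110.5 tilt [-0.002  0.003] F [ 0.7 -2.9  0.1] j [ 0.62  0.67 -0.82  1.57  0.52  1.13  0.04] w 0.00
bar dir by tool 20.5 along 61.0 perp -18.9 mm F.n -3.0
clock: 14.8
position: [0.6306, -0.0353, 0.0692]
ee_rot: [0.399, 0.917, 0.0, 0.002]
ft_force: [0.3, -1.6, -0.7]
grip_width: -0.002
t 14.80 p [ 0.6306 -0.0353  0.0692] xdir 133.0 tilt [-0.003  0.002] F [ 0.3 -1.6 -0.7] j [ 0.64  0.69 -0.9   1.6   0.58  1.14  0.35] w -0.00
bar dir by tool 43.0 along 60.6 perp -18.2 mm F.n -1.4
```

View pics/c8.png

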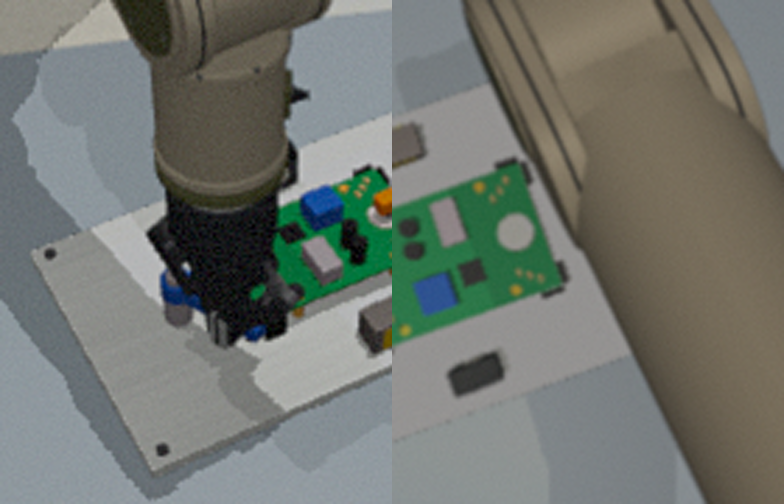

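The finger hides most of the blue bar, but the pose and the 1–3 N force show it tracking. I continue.

```bash

python3 -m crank '[[-1,[0.062,0.016,0],[0,0,-0.1]],[-1,[0.062,0.016,0],[0,0,-0.1]],[-1,[0.062,0.016,0],[0,0,-0.1]],[-1,[0.062,0.016,0],[0,0,-0.1]],[-1,[0.062,0.016,0],[0,0,-0.1]]]'
python3 -c "
from h import *
rel(PB,1)"
python3 -m crank '[[-1,[0.062,0.016,0],[0,0,-0.1]],[-1,[0.062,0.016,0],[0,0,-0.1]],[-1,[0.062,0.016,0],[0,0,-0.1]],[-1,[0.062,0.016,0],[0,0,-0.1]],[-1,[0.062,0.016,0],[0,0,-0.1]]]'
python3 -c "
from h import *
rel(PB,1)"
```

```text
clock: 15.4
position: [0.6153, -0.0151, 0.0693]
ee_rot: [0.213, 0.977, 0.0, 0.002]
ft_force: [1.1, -2.4, 0.0]
grip_width: 0.004
t 15.40 p [ 0.6153 -0.0151  0.0693] xdir 155.4 tilt [-0.003  0.001] F [ 1.1 -2.4  0. ] j [ 0.67  0.7  -0.98  1.64  0.63  1.15  0.67] w 0.00
bar dir by tool 65.4 along 61.1 perp -17.6 mm F.n -2.0
clock: 15.9
position: [0.5935, -0.0021, 0.0694]
ee_rot: [0.018, 1.0, 0.0, 0.002]
ft_force: [2.0, -1.9, -0.7]
grip_width: 0.002
t 15.90 p [ 0.5935 -0.0021  0.0694] xdir 177.9 tilt [-0.004  0.   ] F [ 2.  -1.9 -0.7] j [ 0.73  0.7  -1.07  1.7   0.67  1.15  1.  ] w 0.00
bar dir by tool 87.9 along 61.9 perp -17.3 mm F.n -2.1
```

```bash

python3 -m crank '[[-1,[0.041,0.011,0],[0,0,-0.067]],[-1,[0.041,0.011,0],[0,0,-0.067]],[-1,[0.041,0.011,0],[0,0,-0.067]],[-1,[0.041,0.011,0],[0,0,-0.067]],[-1,[0.041,0.011,0],[0,0,-0.067]]]'
python3 -c "
from h import *
rel(PB,1)"
python3 -m crank '[[-1,[0.016,0.004,0],[0,0,-0.026]],[-1,[0.016,0.004,0],[0,0,-0.026]],[-1,[0.012,0.003,0],[0,0,-0.02]],[-1,[0,0,0],[0,0,0]],[-1,[0,0,0],[0,0,0]]]'
python3 -c "
from h import *
rel(PB,1)
for n in('top','scene'):
    im=manip.camera(n);cv2.imwrite('pics/%s9.png'%n,im)
a=cv2.resize(cv2.imread('pics/scene9.png')[110:290,190:330],None,fx=2.8,fy=2.8,interpolation=2)
b=cv2.resize(cv2.imread('pics/top9.png')[170:350,230:370],None,fx=2.8,fy=2.8,interpolation=2)
cv2.imwrite('pics/c9.png',cv2.hconcat([a,b]))"
```

```text
clock: 16.4
position: [0.577, 0.0012, 0.0694]
ee_rot: [-0.112, 0.994, -0.0, 0.002]
ft_force: [2.8, -1.6, 1.2]
grip_width: 0.004
t 16.40 p [0.577  0.0012 0.0694] xdir -167.1 tilt [-0.004 -0.001] F [ 2.8 -1.6  1.2] j [ 0.78  0.71 -1.14  1.74  0.7   1.16  1.23] w 0.00
bar dir by tool 102.9 along 62.3 perp -17.5 mm F.n -2.4
clock: 16.9
position: [0.5728, 0.0019, 0.069]
ee_rot: [-0.141, 0.99, 0.0, 0.002]
ft_force: [2.3, -0.9, 0.5]
grip_width: -0.003
t 16.90 p [0.5728 0.0019 0.069 ] xdir -163.8 tilt [-0.003 -0.   ] F [ 2.3 -0.9  0.5] j [ 0.79  0.71 -1.15  1.75  0.71  1.16  1.28] w -0.00
bar dir by tool 106.2 along 63.0 perp -17.1 mm F.n -1.9
```

View pics/c9.png

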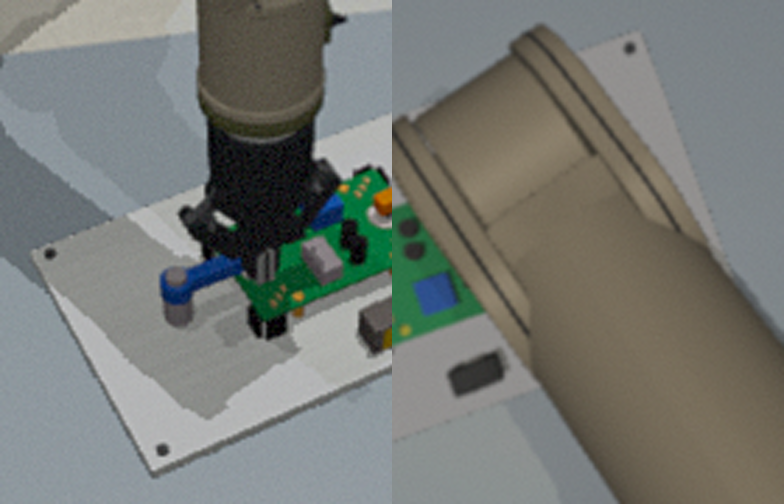

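The blue bar lies along the board's axis with the finger on its far side. By the tool it is at about 107°, aiming for 108°. I back off, rise, and measure in a clear view.

```bash

python3 -m crank '[[-1,[-0.05,0,0],[0,0,0]],[-1,[-0.1,0,0],[0,0,0]],[-1,[-0.1,0,-0.2],[0,0,0]],[-1,[0,0,-0.5],[0,0,0]],[-1,[0,0,-0.5],[0,0,0]]]'
python3 -m crank '[[-1,[0,0,-0.5],[0,0,0]],[-1,[0,0,-0.2],[0,0,0]],[-1,[0,-0.5,0],[0,0,0]],[-1,[0,-0.5,0],[0,0,0]],[-1,[0,-0.5,0],[0,0,0]]]'
python3 -m crank '[[-1,[0,-0.5,0],[0,0,0]],[-1,[0,-0.5,0],[0,0,0]],[-1,[0,-0.5,0],[0,0,0]],[-1,[0,-0.5,0],[0,0,0]],[-1,[0,0,0],[0,0,0]]]'
python3 -c "
from h import *
st()
for n in('top','scene'):
    im=manip.camera(n);cv2.imwrite('pics/%s10.png'%n,im)"
```

```text
clock: 17.5
position: [0.5915, 0.0079, 0.1656]
ee_rot: [-0.141, 0.99, 0.001, 0.001]
ft_force: [1.1, 0.1, 0.7]
grip_width: -0.003
clock: 18.0
position: [0.6254, -0.1093, 0.2206]
ee_rot: [-0.141, 0.99, -0.0, 0.001]
ft_force: [0.5, -0.3, -0.5]
grip_width: 0.001
clock: 18.5
position: [0.6695, -0.2687, 0.2187]
ee_rot: [-0.137, 0.991, -0.0, 0.0]
ft_force: [0.1, -0.3, -1.5]
grip_width: 0.004
t 18.50 p [ 0.6695 -0.2687  0.2187] xdir -164.3 tilt [-0.001 -0.001] F [ 0.1 -0.3 -1.5] j [ 0.92  0.81 -1.11  1.16  0.71  1.55  1.8 ] w 0.00
```

View pics/top10.png

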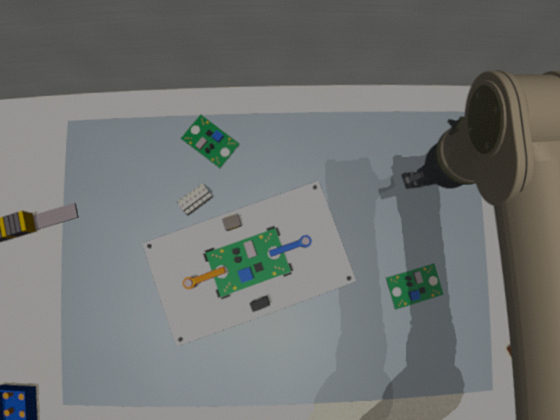

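```bash
python3 - <<'E'
from h import *
im=cv2.imread("pics/top10.png");h=cv2.cvtColor(im,cv2.COLOR_BGR2HSV)
cv2.imwrite("pics/c10.png",cv2.resize(im[220:310,170:325],None,fx=5,fy=5,interpolation=cv2.INTER_CUBIC))
for nm,lo,hi,P,s,vm in(("orange",8,22,PO,-1,70),("blue",103,125,PB,1,60)):
    m=(h[...,0]>lo)&(h[...,0]<hi)&(h[...,1]>130)&(h[...,2]>vm)
    m[:225]=0;m[296:]=0;m[:,:175]=0;m[:,320:]=0
    v,u=np.nonzero(m);w=np.array([onz("top",(a,b),.058)[:2] for a,b in zip(u,v)])-P
    d=w@(s*FY);e=w@FX
    k=(d>.02)&(d<.085)&(abs(e)<.02);f=np.polyfit(d[k],e[k],1)
    print(nm,k.sum(),"slope deg",np.degrees(f[0]),"fit e at 70mm: %.1f mm"%(1e3*np.polyval(f,.07)),"dmax %.1f"%(d[k].max()*1e3))
    for a in range(20,80,10):
        q=k&(d>a/1e3)&(d<a/1e3+.01);print("  ",a,(e[q].mean()*1e3).round(1))
# bystander centres old/new
a=cv2.imread("pics/top0.png");df=cv2.absdiff(a,im).max(2)
for nm,(x,y) in dict(transf=(232,222),fan=(260,303),term=(195,199),board=(246,261)).items():
    r=np.s_[y-14:y+15,x-18:x+19];A=cv2.cvtColor(a[r],6).astype(np.float32);B=cv2.cvtColor(im[r],6).astype(np.float32)
    print(nm,cv2.phaseCorrelate(A,B))
E
```

```text
orange 174 slope deg 1.4645559119734624 fit e at 70mm: 1.5 mm dmax 80.1
   20 0.3
   30 0.7
   40 0.8
   50 1.4
   60 1.0
   70 1.7
blue 152 slope deg 0.2345402573403651 fit e at 70mm: 0.9 mm dmax 78.3
   20 0.8
   30 0.5
   40 1.0
   50 1.0
   60 0.8
   70 1.0
transf ((-0.06021488828603694, 0.008178643561551624), 1.0163137594858804)
fan ((-0.011733289556783433, -0.0853645187171459), 0.9980990113814672)
term ((-0.0355207593421305, -0.013640663068713366), 1.0023665738105774)
board ((-0.037817113259936974, 0.0020906242679306075), 1.037286495367686)
```

View pics/c10.png

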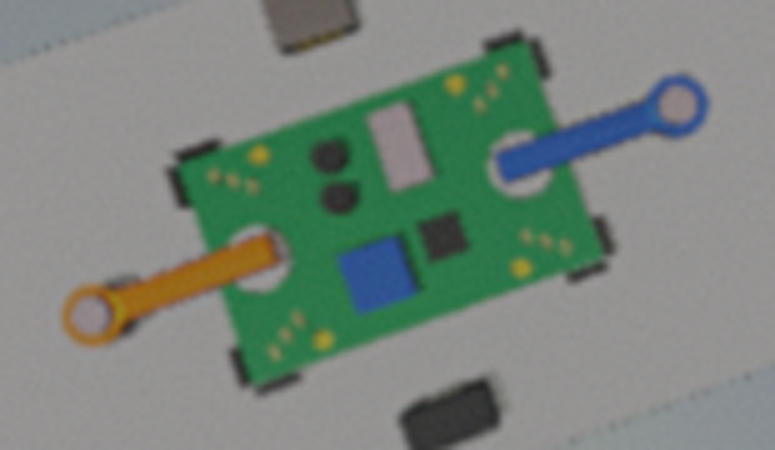

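Both arms lie across their spots, about 1.5 mm off for orange and 0.9 mm for blue. I cross-check in the second view.

```bash
python3 - <<'E'
from h import *
im=cv2.imread("pics/scene10.png");a=im[140:260,230:390];a=cv2.resize(a,None,fx=5,fy=5,interpolation=cv2.INTER_CUBIC)
for P,s in((PO,-1),(PB,1)):
    for r,z in((.07,.058),(.07,.033)):
        q=((proj("scene",list(P+s*r*FY)+[z])-[230,140]+.5)*5-.5).round().astype(int);cv2.drawMarker(a,tuple(int(t) for t in q),(255,0,255) if z>.05 else (0,0,0),0,12,1);print(q)
cv2.imwrite("pics/c11.png",a)
E
```

```text
[494 195]
[490 232]
[260 289]
[260 326]
```

View pics/c11.png

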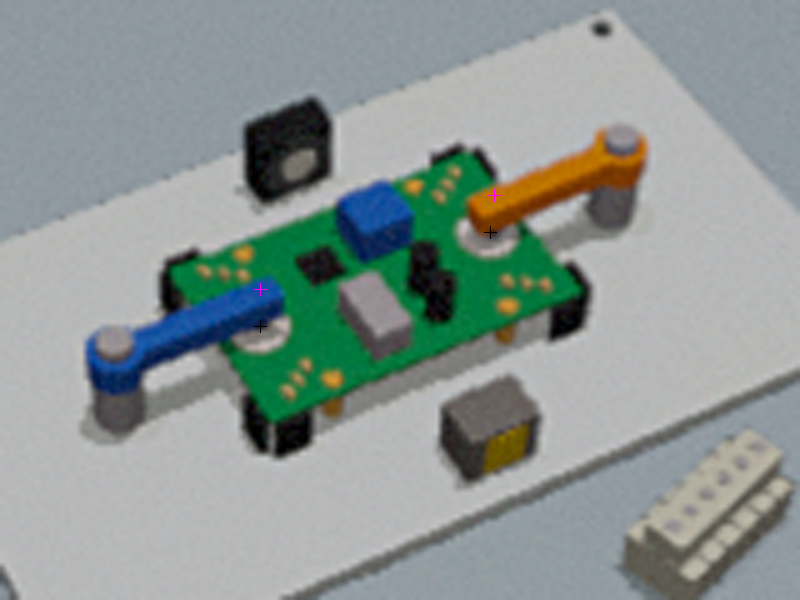

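The scene view agrees. The target tip points (494,195) and (260,289) fall on the centre lines of the bars' top faces, and the hand is clear. Handing in.

```bash
python3 -c "
from h import *
st();print(manip.hand_in())"
```

```text
t 18.60 p [ 0.6697 -0.2621  0.2197] xdir -163.9 tilt [-0.002  0.001] F [0.1 1.7 0.4] j [ 0.92  0.81 -1.12  1.17  0.71  1.55  1.8 ] w 0.00
the job is handed in; nothing more can be done
None
```

Both arms now stand over their spots on the largest board, the one in the fixture, and I have handed the job in at 18.6 s of the 56 s allowed. With the jaws shut I pushed the orange arm round from the side first, then the blue arm. Contact forces read about 2–3 N, and nothing was gripped.

- **Arm tips:** in the top view the orange tip is about 1.5 mm and the blue tip about 0.9 mm off its spot's centre line, close to the 2 mm calibration limit. The scene view agrees for both.
- **Board and loose parts:** the board, fan, transformer and terminal block shifted by less than 0.1 pixel against the first picture.
- **Hand:** it ended clear of everything at z of about 0.22 m.
- **Off plan:** one fast travel move fell short and left the tool tilted by about 2.7°. I corrected that in free air before going near the blue arm.

No check failed or disagreed.

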